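# Shut the flatbed scanner and start a document scan

### The job

A drawing lies on the glass of the flatbed scanner: get it scanned using light touches of the fingertips only. Gently push the open lid down until it is fully shut, then tap, in this order, the wake key (small round one), the document key (the middle key of the five, an oblong one) and the start key (large round one), each lightly, a few millimetres down and let up again. Do not press the photo or stop keys, do not lean hard on the scanner or slam its lid, do not lift the lid, and leave the mug, tape roll and set square where they are.

Things in the scene. Friction and masses are not known exactly. Their poses are not given: they have to be found in the camera images.
- scanner: Grey flatbed scanner, fixed, 300 mm deep (x) by 400 mm wide (y), housing top 45 mm up. Origin: underside centre. x points from the front (black key strip, 60 mm deep) to the back (lid hinge), z up, y to the left of a person facing its front. White keys 45 mm apart, from that person's left: round wake, oblong photo, oblong document, square stop, round start. Never press any part with over 20 N.
- lid (a joint): Lid angle, rad: 0 shut (counted below 0.03), starts at 0.5 to 0.95, grows as it opens. A flat panel 233 mm from hinge to front edge, 396 mm wide, its top face 16 mm above the hinge line when shut (61 mm above the bench). The stiff hinge stays where left; 1 to 4 N on its front part moves it. Shut, its foam pad gives 4 mm under 5 to 16 N. Slammed: over 2 rad/s; lifted: over 1.08 rad.
- lid_front (a point): Point on the lid's top (outer) face, midway along the front edge and 10 mm in from it; moves with the lid, 223 mm from the hinge. Its axes are the lid's: x towards the hinge, y along the front edge, z out of the top face.
- lid_hinge (a point): Middle of the lid's hinge line, which runs along the scanner's y at the back, 45 mm above the bench. Axes as the scanner's.
- wake_key_top (a point): Centre of the top of the wake key: round, 16 mm across, at the left end of the row; 53 mm above the bench when up.
- photo_key_top (a point): Centre of the top of the photo key: oblong, 20 mm along the row by 13 mm, second from the left; not to be pressed.
- document_key_top (a point): Centre of the top of the document key: oblong, 20 mm along the row by 13 mm, the middle one of the five keys; 53 mm above the bench when up.
- stop_key_top (a point): Centre of the top of the stop key: square, 15 mm, fourth from the left; not to be pressed.
- start_key_top (a point): Centre of the top of the start key: round, 25 mm across, at the right end of the row; 53 mm above the bench when up.
- wake_key (a joint): Depth to which the wake key is pressed, m: 0 up, 0.006 fully down; a press counts beyond 0.0025 (about 4.4 N). It springs back; 1.3 N starts it and 9 N takes it fully down, on a hard stop.
- photo_key (a joint): Same for the photo key; beyond 0.002 it counts as pressed by mistake.
- document_key (a joint): Same as wake_key, for the document key.
- stop_key (a joint): Same for the stop key; beyond 0.002 it counts as pressed by mistake.
- start_key (a joint): Same as wake_key, for the start key. It must not be pressed while the lid is open.
- mug: Dark steel travel mug, loose, 85 mm across and 175 mm tall, standing in front of the key strip. Origin: centre of its underside. Leave it (not to move 20 mm).
- tape: Roll of masking tape, loose, lying flat: 110 mm across, 24 mm high, in front of the key strip. Origin: centre of its underside. Leave it (not to move 20 mm).
- set_square: Flat open 30/60 set square, loose, about 100 by 170 mm and 5 mm thick, lying behind the lid's hinge. Origin: on the bench inside it. Leave it (not to move 20 mm).

How it is judged (in metres and radians):
On the way, in this order (a step that is already met when the one before it is completed fails the run):
1. the lid is pushed fully shut (value of joint lid below 0.03 rad), for 0.2 s.
2. the wake key is tapped with the lid shut (value of joint wake_key above 0.0025 m and value of joint lid below 0.03 rad), for 0.03 s.
3. the document key is tapped, the wake key let up (value of joint document_key above 0.0025 m and value of joint wake_key below 0.0015 m and value of joint lid below 0.03 rad), for 0.03 s.
4. the start key is tapped, the document key let up (value of joint start_key above 0.0025 m and value of joint document_key below 0.0015 m and value of joint lid below 0.03 rad), for 0.03 s.
At the end, for the whole second after the job is handed in: The lid is shut (within 0.03 rad), all five keys are up again (within 1.5 mm), and the mug, tape roll and set square are within 20 mm of where they stood (value of joint lid below 0.03 rad and value of joint each of wake_key, photo_key, document_key, stop_key, start_key below 0.0015 m and distance of each of mug, tape, set_square from where it was at the start of the episode below 0.02 m); the robot touches nothing.
It fails at once if the scanner, its lid or a key is pressed with more than 20 N (contact force between scanner and anything else above 20 N).
It fails at once if the photo or stop key is pressed (value of joint any of photo_key, stop_key above 0.002 m).
It fails at once if the start key is pressed while the lid is open (value of joint start_key above 0.002 m and value of joint lid above 0.05 rad).
It fails at once if the lid is slammed, or lifted further open (velocity of joint lid below -2 rad/s or value of joint lid above 1.08 rad).
It fails at once if the mug, tape roll or set square is moved or lifted (distance of any of mug, tape, set_square from where it was at the start of the episode above 0.02 m).
It also fails if it takes over 48 s, if anything falls off the work surface, if the arm or the gripper's body presses on something with over 40 N, if the wrist force passes 120 N, or if a joint passes its speed limit or range.

### The arm

A 6-joint arm with a two-finger parallel gripper is mounted at the origin on the work surface. World frame = base frame: x ahead of the robot, y to its left, z up, the work surface at z = 0. Lengths are in m, angles in degrees, forces in N, time in s.
With the tool pointing down it reaches from about 0.25 to 0.725 m from the base axis. Payload 9.7 kg.
Tool frame: the origin (TCP) lies at the very end of the fingers, on their centre line; the grasp point (between the pads) lies 19 mm behind it; z points along the fingers, y is the line along which they close (so a half turn about z gives the same grasp; the last joint's range is limited). The gripper opens to 85 mm and grips with 20 to 120 N. Pads are 22 mm wide; open, the fingers measure 114 mm over their backs; the gripper's body (76 mm by 85 mm) begins 54 mm behind the grasp point. The pads swing forward as they close: fully open they stand 13 mm farther back than shut.
Start: joints at [68.297, 4.979, 10.078, 95.1, 0, 90], TCP at [0.203, 0.511, 0.231] pointing down, gripper open.
Joint ranges: [-179.16, 179.16], [-48.56, 103.87], [-65.8, 70.77], [-126.05, 130.52], [-82.76, 87.17], [-180, 180]. Speed limits (degrees/s): [127.2, 127.2, 147.25, 180, 180, 180].

### API

Orientations are given as [roll, pitch, yaw] about the fixed x, y, z axes, in that order (R = Rz(yaw) Ry(pitch) Rx(roll)).
In Python, from workcell import bot, viewer, finder gives the robot as it stands. The module is installed in compiled form; this text tells all that it offers.
- The arm moves only by the shell command python3 -m inch 'ROWS' [FORCE]. ROWS is JSON, a list that holds one entry, the list of rows, each a list of 7 numbers: the opening in per cent of the stroke, from 0 (shut) to 100 (fully open), then the shift along the tool's x, y, z in mm, then the turn, a rotation vector about the tool's x, y, z in degrees. In form: [[[grip, tx, ty, tz, ax, ay, az], ...]]. A call has 1 to 8 rows; each row shifts and turns the commanded pose from where the row before left it, along the tool's axes as they then stand; what a row does not reach is not made up. A row lasts 1/8 s, in which the tool goes at most 62.5 mm and 10.7 degrees, less where a joint would pass 70% of its speed; a pose out of reach is approached as far as the arm can. A call with a gripper value outside its range is refused whole. The fingers move at their own pace and stop on an object; FORCE is the grip in N (left out, the last holds). Time passes only in rows, so rows that do not move let the fingers close. It gives the time, the measured TCP pose, the force, the opening and the grip force at its end, in the units of the state.
- bot.get_obs(): the state, without advancing time (a new reading comes with each control period).
- viewer.camera(name): name is "scene" or "top" or "wrist"; returns a dict with "pixels" (384x512x3 uint8, red, green, blue), "vfov" (degrees; the focal length in pixels is half the picture's height over the tangent of half this angle, whatever the lens; pixels are square), "cx", "cy" (the principal point, pixels), "k1" (the pictures are not rectified: a ray, as slopes to the right and down, at radius r is drawn at 1 + k1 r^2 times it, then the intrinsics apply), "R" (3x3) and "t" (3): a world point X has camera coordinates R X + t. Camera axes: x right, y down, z forward; pixel columns grow to the right and rows downward; lengths in m; the calibration is good to about 2 mm. A picture is of the moment at which its call begins. There is no depth.
- bot.job_done(): hands the job in; it is judged then, once.
Trained networks look in the newest picture that a camera, given by its name, has taken for a name from the list of things; names that differ only in an ending like _2 or _b are one class to them, and where a whole thing is asked for, a point or a joint stands for the part that bears it (a point fixed in the world has none). Each returns a list of dicts, best first, with "conf" (0 to 1); they miss things now and then, are a little off and sometimes report something else, mostly with a low value. They report only what shows in the picture. A call takes as long as a camera call.
- finder.outline_of(camera, thing): "pixels" (384x512 bool, what is visible of it) and "extent" ([centre column, centre row, width, height] in pixels, round what is visible of it).
- finder.mark_of(camera, thing): "position" ([column, row] in pixels: a listed point, or the origin of a listed thing).
The state is a dict: "time": time; "q": joint angles; "qd": joint speeds; "joint_efforts": joint torques, N m; "ee_pos": TCP position; "tcp_rot": TCP orientation; "wrist_force": force on the tool from outside, world axes, zero at the start; "torque": the same for the moment, N m; "opening": finger opening in m; "grasp_force": force on a finger pad.
Only numpy, scipy, OpenCV 4.12 (cv2) and the standard library are available. Lean on these libraries where they do the work, as an engineer would, in place of code of your own. Each camera call takes 0.05 s, during which the arm holds its last target. There are 200 camera calls.

## Working session

There is one attempt and no reset: what is moved stays moved. The work goes in short steps, Python scripts to look and compute and a shell command to move; the robot and the scene stay as the last step left them, time stands still between calls to the robot, and variables do not carry over. Pictures are saved under pics/ and viewed, at most 10 in all, crops included, and the job is handed in when it is done.

```bash
mkdir -p pics
cat > h.py <<'E'
import numpy as np, cv2
from workcell import bot, viewer, finder
from scipy.optimize import least_squares
from scipy.spatial.transform import Rotation as Ro
def cam(n):
    c=viewer.camera(n); c["f"]=192/np.tan(np.radians(c["vfov"]/2)); c["R"]=np.array(c["R"]);c["t"]=np.array(c["t"]); return c
def proj(c,X):
    p=np.atleast_2d(X)@c["R"].T+c["t"]; s=p[:,:2]/p[:,2:]; r2=(s**2).sum(1,keepdims=True)
    return s*(1+c["k1"]*r2)*c["f"]+[c["cx"],c["cy"]]
def plane(c,uv,z):
    d=(np.array(uv)-[c["cx"],c["cy"]])/c["f"]; s=d.copy()
    for _ in range(20): s=d/(1+c["k1"]*(s@s))
    ray=c["R"].T@np.array([*s,1]); o=-c["R"].T@c["t"]
    return o+ray*(z-o[2])/ray[2]
def save(c,n): cv2.imwrite("pics/"+n,c["pixels"][:,:,::-1])
E
python3 - <<'E'
from h import *
o=bot.get_obs(); print(o["time"],o["ee_pos"],o["tcp_rot"],o["wrist_force"],o["opening"])
ims=[]
for n in("top","scene"):
    c=cam(n); ims.append(c["pixels"]); print(n,-c["R"].T@c["t"])
    for th,z in [("wake_key_top",.053),("photo_key_top",.053),("document_key_top",.053),("stop_key_top",.053),("start_key_top",.053),("scanner",0),("lid_hinge",.045),("lid_front",.15),("mug",0),("tape",0),("set_square",0)]:
        for m in finder.mark_of(n,th)[:1]: print(th,round(m["conf"],2),np.round(m["position"],1),plane(c,m["position"],z).round(4))
    save(c,n+"0.png")
E
```

```text
0.0 [0.20330052 0.51081655 0.23062247] [-1.79929458e+02 -2.28228156e-04  1.58297133e+02] [ 0.2908871  -0.66498852 -0.4434209 ] 0.0857094930035519
top [0.49192287 0.07274755 1.18235177]
wake_key_top 0.53 [288.3 247. ] [ 0.4277 -0.0308  0.053 ]
photo_key_top 0.43 [296.6 229.1] [ 0.4717 -0.0529  0.053 ]
document_key_top 0.52 [350.1 262.8] [ 0.3827 -0.1859  0.053 ]
stop_key_top 0.48 [304.8 191.5] [ 0.5654 -0.0766  0.053 ]
start_key_top 0.43 [305.6 175. ] [ 0.6069 -0.0801  0.053 ]
lid_hinge 0.73 [196.3 191.8] [0.5723 0.1963 0.045 ]
lid_front 0.95 [247.2 196. ] [0.5522 0.0687 0.15  ]
mug 0.59 [358.9 186. ] [ 0.5797 -0.229   0.    ]
tape 0.77 [349.1 261.8] [ 0.3803 -0.1954  0.    ]
set_square 0.79 [165.9 196.5] [0.5653 0.2815 0.    ]
scene [ 0.98180589 -0.67270128  1.00173262]
wake_key_top 0.53 [187.6 194.7] [ 0.427  -0.0434  0.053 ]
photo_key_top 0.59 [200.8 201.2] [ 0.468  -0.0451  0.053 ]
document_key_top 0.63 [215.2 215.8] [ 0.5242 -0.0669  0.053 ]
stop_key_top 0.52 [238.9 234.9] [ 0.6036 -0.0883  0.053 ]
start_key_top 0.46 [241.9 230.8] [ 0.6037 -0.0745  0.053 ]
scanner 0.82 [247.2 196.9] [0.5386 0.062  0.    ]
lid_hinge 0.74 [284.1 153.5] [0.5689 0.2133 0.045 ]
lid_front 0.58 [251.7 131.2] [0.5053 0.1482 0.15  ]
mug 0.61 [196.6 287.8] [ 0.5738 -0.2324  0.    ]
tape 0.59 [136.6 243.8] [ 0.376 -0.202  0.   ]
set_square 0.81 [294.6 146.4] [0.5628 0.296  0.    ]
```

View pics/top0.png

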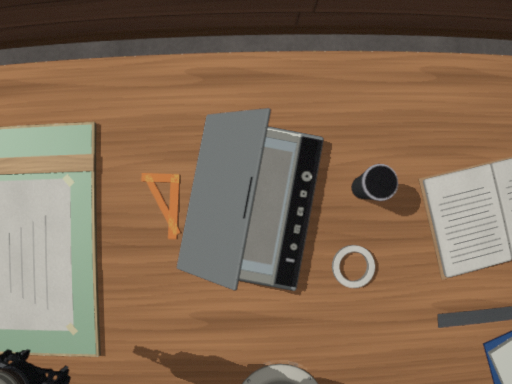

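View pics/scene0.png

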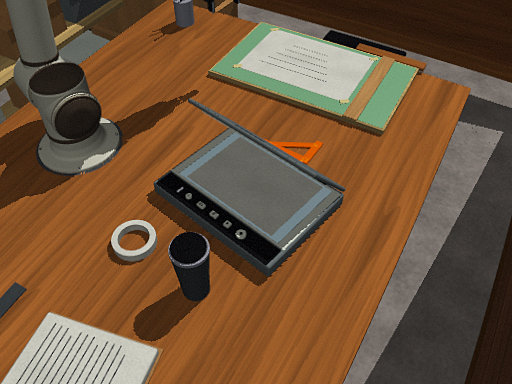

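```bash
cat > fit.py <<'E'
from h import *
def blobs(c,approx):
    g=c["pixels"].astype(float).min(2); out=[]
    for u,v in approx:
        u0,v0=int(round(u))-7,int(round(v))-7
        w=np.clip(g[v0:v0+15,u0:u0+15]-90,0,None); yy,xx=np.mgrid[v0:v0+15,u0:u0+15]
        m=((xx-u)**2+(yy-v)**2<=36)*w
        out.append([(m*xx).sum()/m.sum(),(m*yy).sum()/m.sum()])
    return np.array(out)
E
python3 - <<'E'
from fit import *
A={"top":[(292,246),(296,229),(299,211),(303,193),(307,176)],"scene":[(188,196),(201,205),(214,214),(227,224),(241,234)]}
C={};B={}
for n in A:
    C[n]=cam(n); B[n]=blobs(C[n],A[n]); B[n]=blobs(C[n],B[n]); print(n,B[n].round(1).tolist())
    for b in B[n]: print(plane(C[n],b,.053).round(4))
def keys(p):
    d=np.array([np.cos(p[2]),np.sin(p[2])]); 
    return np.array([[*(p[:2]+d*.045*(i-2)),.053] for i in range(5)])
for use in (["top"],["scene"],["top","scene"]):
    r=least_squares(lambda p:np.concatenate([(proj(C[n],keys(p))-B[n]).ravel() for n in use]),[.517,-.058,-.25],loss="soft_l1")
    print(use,r.x.round(4),np.degrees(r.x[2]),np.abs(r.fun).max())
p=r.x; yd=-np.array([np.cos(p[2]),np.sin(p[2])]); xd=np.array([yd[1],-yd[0]]); print("x",xd,"y",yd)
print(keys(p).round(4))
# lid angle
M={n:finder.mark_of(n,"lid_front")[0] for n in A}; H={n:finder.mark_of(n,"lid_hinge")[0] for n in A}
print({n:(M[n]["position"],M[n]["conf"]) for n in M})
def lidp(hx,a,w=0,l=.223,h=.016):
    q=p[:2]+xd*(hx+(-l*np.cos(a)+(-0)+h*np.sin(a)))+yd*w; return [*q,.045+l*np.sin(a)+h*np.cos(a)]
for hx in(.255,.265,.275):
  for n in A:
    r=least_squares(lambda a:(proj(C[n],lidp(hx,a[0]))-M[n]["position"]).ravel(),[.7]); print(hx,n,r.x,r.fun.round(1),lidp(hx,r.x[0]), proj(C[n],[*(p[:2]+xd*hx),.045]),H[n]["position"])
E
```

```text
top [[293.3, 246.3], [296.6, 228.6], [300.0, 211.2], [302.9, 193.5], [306.9, 176.0]]
[ 0.429  -0.0434  0.053 ]
[ 0.4731 -0.053   0.053 ]
[ 0.5163 -0.0629  0.053 ]
[ 0.5605 -0.0715  0.053 ]
[ 0.6042 -0.0832  0.053 ]
scene [[188.1, 195.6], [200.7, 205.1], [213.6, 213.8], [226.9, 223.5], [239.2, 234.4]]
[ 0.4298 -0.0452  0.053 ]
[ 0.4747 -0.0559  0.053 ]
[ 0.5175 -0.0636  0.053 ]
[ 0.5612 -0.0731  0.053 ]
[ 0.6035 -0.0868  0.053 ]
['top'] [ 0.5166 -0.0628 -0.2207] -12.64660745458957 0.4447940158285064
['scene'] [ 0.5174 -0.0649 -0.2291] -13.126338473254396 0.8891159218323139
['top', 'scene'] [ 0.5168 -0.0636 -0.2248] -12.878435624870326 1.0739661685167334
x [0.22288323 0.97484515] y [-0.97484515  0.22288323]
[[ 0.4291 -0.0436  0.053 ]
 [ 0.473  -0.0536  0.053 ]
 [ 0.5168 -0.0636  0.053 ]
 [ 0.5607 -0.0736  0.053 ]
 [ 0.6046 -0.0837  0.053 ]]
{'top': ([246.4, 196.1], 0.62), 'scene': ([248.8, 135.0], 0.77)}
0.255 top [0.94655732] [ 0.1 -0.2] [np.float64(0.5475119742496404), np.float64(0.07056971110862552), np.float64(0.2352956940450652)] [[200.75967356 191.15576985]] [195.6, 192.7]
0.255 
[... 186 characters left out ...]
0.89355193] [ 0. -0.] [np.float64(0.5475304397763711), np.float64(0.07065047550337762), np.float64(0.22881081801520503)] [[196.88599115 190.37794903]] [195.6, 192.7]
0.265 scene [0.85144301] [-0.4 -0.2] [np.float64(0.545830962772062), np.float64(0.06321731458412828), np.float64(0.2232901068183279)] [[283.27587801 158.59277556]] [284.3, 156.7]
0.275 top [0.83859965] [-0.   0.1] [np.float64(0.5475519208573849), np.float64(0.0707444293088663), np.float64(0.2215428979252786)] [[193.01597653 189.60077413]] [195.6, 192.7]
0.275 scene [0.81650279] [0.8 0.5] [np.float64(0.5466899783874439), np.float64(0.06697447121825297), np.float64(0.21846885875795488)] [[285.64153737 156.65310036]] [284.3, 156.7]
```

```bash
python3 -m inch '[[[0,0,0,-50,0,0,-8.8],[0,-43,-34,0,0,0,0],[0,-43,-34,0,0,0,0],[0,-43,-34,0,0,0,0],[0,-43,-34,0,0,0,0],[0,-43,-34,0,0,0,0],[0,-43,-34,0,0,0,0],[0,-43,-34,0,0,0,0]]]' 40; python3 -m inch '[[[0,-43,-34,0,0,0,0],[0,-45,-33,0,0,0,0],[0,-45,-33,0,0,0,0],[0,0,0,0,0,0,0],[0,0,0,0,0,0,0],[0,0,0,0,0,0,0]]]'
cat > st.py <<'E'
from h import *
o=bot.get_obs(); e=np.array(o["ee_pos"]); d=e[:2]-[.5168,-.0636]
xd=np.array([.22288,.97485]);yd=np.array([-.97485,.22288])
print("t",o["time"],"sx",(d@xd).round(4),"sy",(d@yd).round(4),"z",e[2].round(4),"rot",np.round(o["tcp_rot"],1),"F",np.round(o["wrist_force"],2))
E
python3 st.py
python3 - <<'E'
from h import *
for n in("top","scene"):
    c=cam(n); print(n,proj(c,bot.get_obs()["ee_pos"]),[(np.round(m["position"],1),m["conf"]) for m in finder.mark_of(n,"lid_front")[:1]])
    save(c,n+"1.png")
E
```

```text
time: 2.5
ee_pos: [0.4445, 0.2102, 0.2814]
tcp_rot: [180.0, 0.0, 167.1]
wrist_force: [-0.1, 0.5, -0.5]
opening: -0.0003
grasp_force: 0.0
time: 3.25
ee_pos: [0.5504, 0.0856, 0.2817]
tcp_rot: [180.0, 0.0, 167.2]
wrist_force: [0.4, -0.4, -0.1]
opening: -0.0002
grasp_force: 0.0
t 3.25 sx 0.1529 sy 0.0005 z 0.2817 rot [180.    0.  167.2] F [ 0.38 -0.43 -0.07]
top [[238.89656245 193.27738337]] []
scene [[254.7843535  110.29682956]] [(array([250.7, 133.9]), 0.82)]
```

View pics/scene1.png

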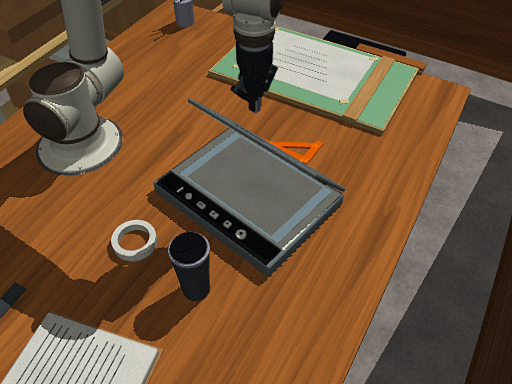

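The fingertips are at about (254, 109), directly above the middle of the lid's front edge at about (250, 133). I'll lower them slowly until they touch.

```bash
python3 -m inch '[[[0,0,0,12,0,0,0],[0,0,0,12,0,0,0],[0,0,0,10,0,0,0],[0,0,0,8,0,0,0],[0,0,0,6,0,0,0],[0,0,0,4,0,0,0],[0,0,0,4,0,0,0],[0,0,0,4,0,0,0]]]'; python3 -m inch '[[[0,0,-3,5,0,0,0],[0,0,-3,5,0,0,0],[0,0,-3,5,0,0,0],[0,0,-3,5,0,0,0]]]'; python3 st.py
```

```text
time: 4.45
ee_pos: [0.551, 0.0846, 0.2212]
tcp_rot: [180.0, 0.0, 167.1]
wrist_force: [0.3, 0.1, 0.6]
opening: -0.0
grasp_force: 0.0
time: 4.95
ee_pos: [0.5483, 0.0727, 0.2012]
tcp_rot: [180.0, 0.0, 167.1]
wrist_force: [-1.0, 0.1, 2.5]
opening: -0.0
grasp_force: 1.2
t 4.95 sx 0.1399 sy -0.0003 z 0.2012 rot [180.    0.  167.1] F [-0.96  0.09  2.49]
```

```bash
python3 -m inch '[[[0,0,-5.5,6,0,0,0],[0,0,-5.5,6,0,0,0],[0,0,-5.5,6,0,0,0],[0,0,-5.5,6,0,0,0],[0,0,-4.5,6.5,0,0,0],[0,0,-4.5,6.5,0,0,0],[0,0,-4.5,6.5,0,0,0],[0,0,-4.5,6.5,0,0,0]]]'; python3 st.py; python3 -m inch '[[[0,0,-3.5,7,0,0,0],[0,0,-3.5,7,0,0,0],[0,0,-3.5,7,0,0,0],[0,0,-3.5,7,0,0,0],[0,0,-2,6,0,0,0],[0,0,-2,6,0,0,0],[0,0,-2,5,0,0,0]]]'; python3 st.py
```

```text
time: 5.95
ee_pos: [0.5393, 0.0338, 0.1507]
tcp_rot: [180.0, -0.0, 167.1]
wrist_force: [1.1, 0.8, 1.7]
opening: 0.0003
grasp_force: 1.0
t 5.95 sx 0.0999 sy -0.0002 z 0.1507 rot [180.   -0.  167.1] F [1.1  0.85 1.74]
time: 6.82
ee_pos: [0.5349, 0.0144, 0.1059]
tcp_rot: [180.0, -0.0, 167.1]
wrist_force: [1.1, 0.8, 1.8]
opening: 0.0
grasp_force: 0.8
t 6.825 sx 0.08 sy -0.0002 z 0.1059 rot [180.   -0.  167.1] F [1.09 0.8  1.76]
```

```bash
python3 -m inch '[[[0,0,-1.5,6,0,0,0],[0,0,-1.5,6,0,0,0],[0,0,-1,6,0,0,0],[0,0,-1,6,0,0,0],[0,0,-1,5,0,0,0],[0,0,0,4,0,0,0],[0,0,0,3,0,0,0],[0,0,0,2,0,0,0]]]'; python3 st.py; python3 -m inch '[[[0,0,0,1,0,0,0],[0,0,0,1,0,0,0]]]'; python3 st.py
```

```text
time: 7.82
ee_pos: [0.5335, 0.0086, 0.0681]
tcp_rot: [-180.0, -0.0, 167.1]
wrist_force: [-0.3, -0.7, 1.5]
opening: 0.0001
grasp_force: 0.9
t 7.825 sx 0.0741 sy -0.0002 z 0.0681 rot [-180.    -0.   167.1] F [-0.35 -0.65  1.48]
time: 8.07
ee_pos: [0.5335, 0.0086, 0.0663]
tcp_rot: [180.0, -0.0, 167.1]
wrist_force: [-1.0, -1.0, 1.2]
opening: 0.0
grasp_force: 0.9
t 8.075 sx 0.0741 sy -0.0002 z 0.0663 rot [180.   -0.  167.1] F [-0.98 -0.96  1.2 ]
```

```bash
for i in 1 2 ; do python3 -m inch '[[[0,0,0,1,0,0,0],[0,0,0,0,0,0,0]]]' >/dev/null; python3 st.py; done; python3 -m inch '[[[0,0,0,1,0,0,0],[0,0,0,0,0,0,0]]]' | grep -E "ee|wrist_f"
```

```text
t 8.325 sx 0.0741 sy -0.0002 z 0.0652 rot [180.   -0.  167.1] F [-0.54 -1.2   2.35]
t 8.575 sx 0.0741 sy -0.0002 z 0.0642 rot [-180.     0.   167.1] F [-0.3  -0.7   1.43]
ee_pos: [0.5336, 0.0086, 0.0632]
wrist_force: [0.1, -1.3, 1.7]
```

```bash
for i in 1 2 ; do python3 -m inch '[[[0,0,0,1,0,0,0],[0,0,0,0,0,0,0]]]' >/dev/null; python3 st.py; done; python3 -m inch '[[[0,0,0,1,0,0,0],[0,0,0,0,0,0,0]]]' | grep -E "ee|wrist_f"
```

```text
t 9.075 sx 0.0741 sy -0.0002 z 0.0622 rot [-180.    -0.   167.1] F [-0.34 -1.46  1.87]
t 9.325 sx 0.0741 sy -0.0002 z 0.0612 rot [180.   -0.  167.1] F [-0.13 -2.09  1.08]
ee_pos: [0.5336, 0.0086, 0.0603]
wrist_force: [-0.1, -0.6, 2.4]
```

```bash
python3 -m inch '[[[0,0,0,1,0,0,0],[0,0,0,0,0,0,0]]]' | grep -E "ee|wrist_f";  python3 st.py
python3 - <<'E'
from h import *
c=cam("scene"); save(c,"scene2.png")
E
```

```text
ee_pos: [0.5336, 0.0086, 0.0595]
wrist_force: [-0.8, -2.2, 4.2]
t 9.825 sx 0.0741 sy -0.0003 z 0.0595 rot [-180.     0.   167.1] F [-0.84 -2.21  4.22]
```

View pics/scene2.png

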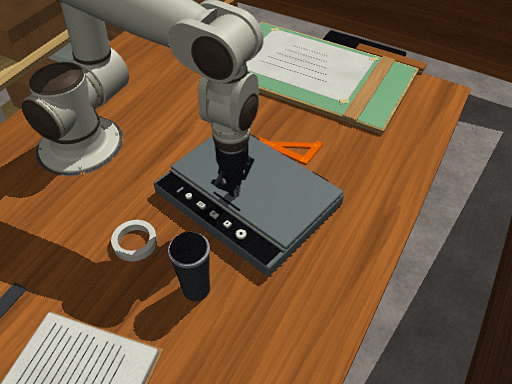

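The lid lies flat and shut under the fingertips at about (232, 190), with the foam just touching. I'll press 1 mm more, hold, lift, and move over the wake key.

```bash
python3 -m inch '[[[0,0,0,1,0,0,0],[0,0,0,0,0,0,0],[0,0,0,0,0,0,0]]]' | grep -E "ee|wrist_f"; python3 -m inch '[[[0,0,0,-10,0,0,0],[0,0,0,-25,0,0,0],[0,30,-25,0,0,0,0],[0,30,-25,0,0,0,0],[0,30,-24,0,0,0,0],[0,0,0,0,0,0,0],[0,0,0,0,0,0,0]]]' >/dev/null; python3 st.py
python3 - <<'E'
from h import *
for n in("scene","top"):
    c=cam(n)
    print(n,"tip",proj(c,bot.get_obs()["ee_pos"]).round(1),"wake",proj(c,[.4291,-.0436,.053]).round(1))
    print([(m["position"],m["conf"]) for m in finder.mark_of(n,"wake_key_top")[:2]])
    u,v=proj(c,[.517,0,.053])[0].astype(int); 
    cv2.imwrite("pics/%s3.png"%n,cv2.resize(c["pixels"][v-75:v+75,u-100:u+100,::-1],None,fx=3,fy=3,interpolation=cv2.INTER_CUBIC)); print(u-100,v-75)
E
```

```text
ee_pos: [0.5336, 0.0085, 0.0586]
wrist_force: [-0.4, -1.1, 5.7]
t 11.125 sx 0.0004 sy 0.0893 z 0.0937 rot [1.800e+02 1.000e-01 1.671e+02] F [0.55 0.   0.45]
scene tip [[186.9 184.3]] wake [[188.2 195.1]]
[([187.7, 196.5], 0.36)]
127 121
top tip [[294.9 246.8]] wake [[293.4 246.3]]
[]
174 136
```

View pics/scene3.png

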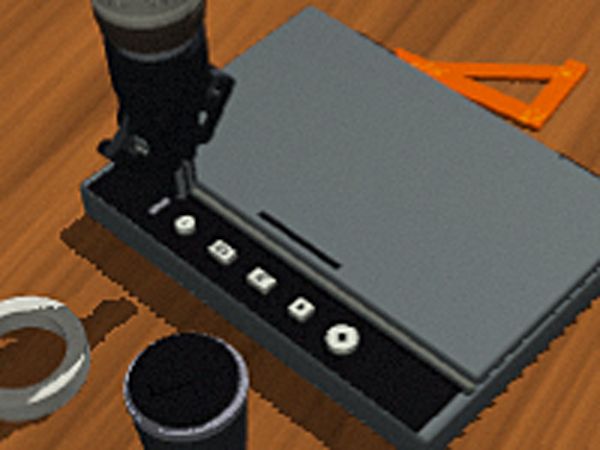

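The lid is flat. The wake key, at crop (185, 223) or full-frame (188.7, 195.3), matches the projected position, and the tip is above it. I'll tap now.

```bash
python3 -m inch '[[[0,0,0,20,0,0,0],[0,0,0,12,0,0,0],[0,0,0,6,0,0,0],[0,0,0,2,0,0,0],[0,0,0,0,0,0,0]]]' | grep -E "ee|wrist_f"; for i in 1 2 ; do python3 -m inch '[[[0,0,0,1,0,0,0],[0,0,0,0,0,0,0]]]' | grep -E "ee|wrist_f"; done
```

```text
ee_pos: [0.4294, -0.0434, 0.0536]
wrist_force: [-0.1, 0.6, 0.3]
ee_pos: [0.4296, -0.0435, 0.0527]
wrist_force: [-0.0, 0.4, 2.2]
ee_pos: [0.4296, -0.0435, 0.0516]
wrist_force: [1.0, -0.0, 2.9]
```

```bash
python3 -m inch '[[[0,0,0,1,0,0,0],[0,0,0,1,0,0,0],[0,0,0,0.5,0,0,0],[0,0,0,0,0,0,0]]]' | grep -E "ee|wrist_f"
```

```text
ee_pos: [0.4296, -0.0435, 0.0491]
wrist_force: [1.0, 0.6, 5.8]
```

```bash
python3 -m inch '[[[0,0,0,-10,0,0,0],[0,0,0,-12,0,0,0],[0,-30,0,0,0,0,0],[0,-30,0,0,0,0,0],[0,-29.5,0,0,0,0,0],[0,0,0,0,0,0,0],[0,0,0,0,0,0,0]]]' | grep -E "time|wrist_f"; python3 st.py;  python3 -m inch '[[[0,0,0,10,0,0,0],[0,0,0,6,0,0,0],[0,0,0,2,0,0,0],[0,0,0,1.5,0,0,0],[0,0,0,0,0,0,0]]]' | grep -E "ee|wrist_f"
```

```text
time: 13.82
wrist_force: [0.6, -0.5, 0.7]
t 13.825 sx 0.0001 sy 0.0011 z 0.0707 rot [-1.800e+02 -1.000e-01  1.671e+02] F [ 0.6  -0.5   0.69]
ee_pos: [0.5163, -0.0634, 0.0514]
wrist_force: [-2.2, 0.4, 3.5]
```

```bash
python3 -m inch '[[[0,0,0,1,0,0,0],[0,0,0,1.2,0,0,0],[0,0,0,0,0,0,0]]]' | grep -E "ee|wrist_f"
```

```text
ee_pos: [0.5166, -0.0634, 0.0493]
wrist_force: [-3.9, -0.0, 4.9]
```

```bash
python3 -m inch '[[[0,0,0,0.6,0,0,0],[0,0,0,0,0,0,0]]]' | grep -E "ee|wrist_f"; python3 -m inch '[[[0,0,0,-10,0,0,0],[0,0,0,-12,0,0,0],[0,-30,0,0,0,0,0],[0,-30,0,0,0,0,0],[0,-30,0,0,0,0,0],[0,0,0,0,0,0,0],[0,0,0,0,0,0,0]]]' | grep -E "time|wrist_f"; python3 st.py;  python3 - <<'E'
from h import *
c=cam("scene"); u,v=proj(c,[.517,0,.053])[0].astype(int); 
cv2.imwrite("pics/scene4.png",cv2.resize(c["pixels"][v-75:v+75,u-100:u+100,::-1],None,fx=3,fy=3,interpolation=cv2.INTER_CUBIC))
E
```

```text
ee_pos: [0.5166, -0.0634, 0.0488]
wrist_force: [-3.9, 0.8, 6.8]
time: 15.95
wrist_force: [-0.3, -0.1, -0.4]
t 15.95 sx 0.0 sy -0.0892 z 0.0705 rot [-180.    -0.   167.1] F [-0.29 -0.09 -0.44]
```

View pics/scene4.png

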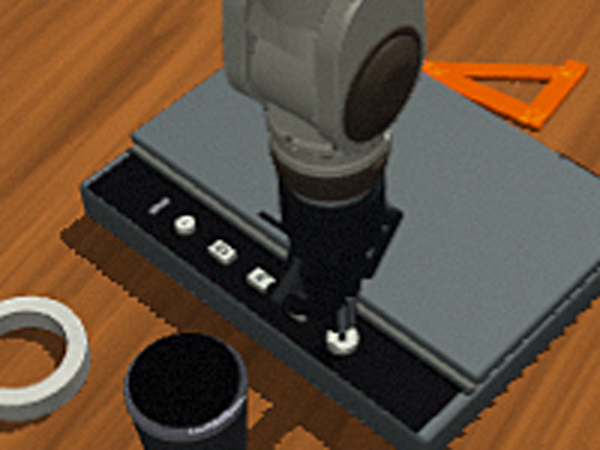

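The fingertips are over the start key at crop (342, 335). The lid is shut and the wake and document keys look up. I'll tap start.

```bash
python3 -m inch '[[[0,0,0,10,0,0,0],[0,0,0,6,0,0,0],[0,0,0,2,0,0,0],[0,0,0,1.5,0,0,0],[0,0,0,0,0,0,0]]]' | grep -E "ee|wrist_f"; python3 -m inch '[[[0,0,0,1,0,0,0],[0,0,0,0.9,0,0,0],[0,0,0,0,0,0,0]]]' | grep -E "ee|wrist_f"
```

```text
ee_pos: [0.6041, -0.0835, 0.0512]
wrist_force: [-1.4, 0.8, 3.4]
ee_pos: [0.6043, -0.0835, 0.0494]
wrist_force: [-3.3, 0.0, 5.8]
```

```bash
python3 -m inch '[[[0,0,0,0.5,0,0,0],[0,0,0,0,0,0,0]]]' | grep -E "ee|wrist_f"; python3 -m inch '[[[0,0,0,-10,0,0,0],[0,0,0,-30,0,0,0],[0,0,0,-50,0,0,0],[0,0,0,-50,0,0,0],[0,0,0,0,0,0,0],[0,0,0,0,0,0,0]]]' | grep -E "time|wrist_f"
python3 - <<'E'
from h import *
c=cam("scene"); save(c,"scene5.png")
E
```

```text
ee_pos: [0.6043, -0.0835, 0.049]
wrist_force: [-3.2, 0.8, 5.9]
time: 18.0
wrist_force: [-0.9, 0.2, -0.6]
```

View pics/scene5.png

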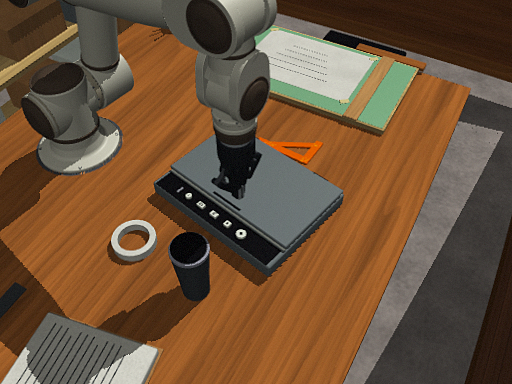

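The lid is shut, all five keys from (188, 195) to (241, 234) look up, and the arm is clear. The mug (190, 265), tape (134, 241) and set square (295, 150) are where they started.

```bash
python3 -c "
from workcell import bot
print(bot.job_done())"
```

```text
the job is handed in; nothing more can be done
None
```

I pushed the lid shut, tapped the wake, document and start keys in that order at about 6–7 N each, and handed the job in at about 18 s; it returned no verdict, and I judged the lid and key travel from tip height, wrist force and the pictures.

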